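# Load the kitting post in assembly order

### The job

Make up the shaft kit on the kitting post: thread onto its pin first the gear wheel, then the tall narrow sleeve, then the ball bearing, and last put the closed black cap over the end of the pin, each part lying flat on the one below. The short wide ring does not belong to the kit: leave it where it lies. At the end let go of everything.

Things in the scene. Friction and masses are not known exactly. Their poses are not given: they have to be found in the camera images.
- post: kitting post, fixed to the bench and upright: round aluminium foot 80 mm across and 6 mm thick, on it a pedestal 44 mm across whose top (the seat) is 28 mm above the bench, and from that a steel pin 14 mm in diameter that stands 50 mm above the seat (its top 78 mm above the bench); the last 8 mm of the pin taper to 6 mm diameter. Origin: centre of the foot's underside; z up along the pin.
- post_seat (a point): point on the pin's axis at the height of the pedestal's top, 28 mm above the bench, where the first part comes to lie; z up.
- gear: steel gear wheel lying flat: 60 mm over the 30 teeth, 12 mm thick, through bore 20 mm. Origin: centre of its underside; z up along the bore.
- sleeve: tall narrow plain brass sleeve standing upright: outside diameter 30 mm, 18 mm tall, through bore 20 mm. Origin: centre of its underside; z up along the bore.
- bearing: steel ball bearing with dark seals on its faces, lying flat: outside diameter 42 mm, 12 mm thick, through bore 20 mm. Origin: centre of its underside; z up along the bore.
- cap: black fluted round end cap, closed on top: outside diameter 34 mm, 24 mm tall, with a socket 20 mm wide and 14 mm deep open at its underside, standing socket down. Origin: centre of its underside; z up.
- wide_ring: short wide plain brass ring lying flat, not part of the kit: outside diameter 48 mm, only 8 mm thick, bore 20 mm. Origin: centre of its underside; z up.
Not all that is in view belongs to the job. Leave any red look-alike of the gear alone. What is shaped like the cap but red is not meant.

How it is judged (in metres and radians):
On the way, in this order (a step that is already met when the one before it is completed fails the run):
1. the gear wheel lies flat on the pedestal with the pin through it (horizontal distance between gear and post_seat below 0.006 m and z of gear in the frame of post_seat between -0.003 and 0.003 m and angle between gear's own z axis and vertical below 0.12 rad), for 0.2 s.
2. the tall sleeve stands on the gear (all of step 1 and horizontal distance between sleeve and post_seat below 0.006 m and z of sleeve in the frame of post_seat between 0.009 and 0.015 m and angle between sleeve's own z axis and vertical below 0.12 rad), for 0.2 s.
3. the bearing lies on the sleeve (all of step 2 and horizontal distance between bearing and post_seat below 0.006 m and z of bearing in the frame of post_seat between 0.027 and 0.033 m and angle between bearing's own z axis and vertical below 0.12 rad), for 0.2 s.
4. the cap sits on the bearing over the pin's end (all of step 3 and horizontal distance between cap and post_seat below 0.006 m and z of cap in the frame of post_seat between 0.039 and 0.045 m and angle between cap's own z axis and vertical below 0.12 rad), for 0.2 s.
At the end, for the whole second after the job is handed in: On the post lie, undersides above the seat: gear 0, tall sleeve 12, bearing 30, cap 42 mm; each within 3 mm in height, within 6 mm of the pin's axis, tilted under 0.12 rad, at rest; the wide ring within 30 mm of its start (all of step 4 and linear speed of each of gear, sleeve, bearing, cap below 0.02 m/s and angular speed of each of gear, sleeve, bearing, cap below 0.3 rad/s and distance of wide_ring from where it was at the start of the episode below 0.03 m); the robot touches nothing.
It fails at once if the short wide ring is moved by more than 30 mm (distance of wide_ring from where it was at the start of the episode above 0.03 m).
It also fails if it takes over 99 s, if anything falls off the work surface, if the arm or the gripper's body presses on something with over 40 N, if the wrist force passes 120 N, or if a joint passes its speed limit or range.

### The arm

A 6-joint arm with a two-finger parallel gripper is mounted at the origin on a cart in front of the work surface, level with it; the furniture and walls round the work are solid. World frame = base frame: x ahead of the robot, y to its left, z up, the work surface at z = 0. Lengths are in mm, angles in rad, forces in N, time in s.
With the tool pointing down it reaches from about 275 to 825 mm from the base axis. Payload 4.9 kg.
Tool frame: the origin (TCP) lies midway between the tips of the shut fingers; the grasp point (between the pads) lies 19 mm behind it (arm.grasp_offset is the distance from the TCP to the grasp point, in mm); z points along the fingers, y is the line along which they close (so a half turn about z gives the same grasp; the last joint's range is limited). The gripper opens to 85 mm and grips with 20 to 120 N. Pads are 22 mm wide; open, the fingers measure 114 mm over their backs; the gripper's body (76 mm by 85 mm) begins 54 mm behind the grasp point. The pads swing forward as they close: fully open they stand 13 mm farther back than shut.
Start: joints at [-1.308, 0.326, -0.193, 1.052, 0, 1.437], TCP at [212.571, -507.279, 231.281] pointing down, gripper open.
Joint ranges: [-2.65, 2.65], [-0.97, 1.79], [-1.3, 1.35], [-1.93, 2.1], [-1.47, 1.37], [-3.14, 3.14]. Speed limits (rad/s): [2.57, 2.57, 3.14, 3.14, 3.14, 3.14].

### API

Orientations are given as a rotation vector (axis times angle).
In Python, from cell import arm, imaging gives the robot as it stands. The module is installed in compiled form; this text tells all that it offers.
- The arm moves only by the tool play_rows, never from a script. Its argument "deltas" is a list of rows, each a list of 3 entries, a list of its own where there are three numbers: the turn, a rotation vector about the tool's x, y, z as a fraction of full scale, then the shift along the tool's x, y, z as a fraction of full scale, then the closure, from -1 (fully open) to 1 (shut). A call has 1 to 8 rows; each row shifts and turns the commanded pose from where the row before left it, along the tool's axes as they then stand; what a row does not reach is not made up. Full scale, the value 1, is 20 mm for a shift and 8 degrees for a turn. A row lasts 1/8 s, in which the tool goes at most 62.5 mm and 10.7 degrees, less where a joint would pass 70% of its speed; a pose out of reach is approached as far as the arm can. A call with a number of a shift or a turn outside -1 to 1 is refused whole. A call with a gripper value outside its range is refused whole. The fingers move at their own pace and stop on an object; "grip_force" is the grip in N (left out, the last holds). Time passes only in rows, so rows that do not move let the fingers close. It gives the time, the measured TCP pose, the force, the opening and the grip force at its end, in the units of the state.
- arm.get_state(): the state, without advancing time (a new reading comes with each control period).
- imaging.capture(name): name is "side" or "top" or "wrist"; returns a dict with "pixels" (480x640x3 uint8, blue, green, red), "depth" (480x640 float32, mm along the optical axis (not along the pixel's ray), 0 where there is no reading), "fx", "fy", "cx", "cy" (pixels), "origin" and "attitude" of the camera in the world. Camera axes: x right, y up, looking along -z (the intrinsics and any distortion apply to the point x, -y, -z); pixel columns grow to the right and rows downward; lengths in mm; the calibration is good to about 2 mm. A picture is of the moment at which its call begins.
- arm.job_done(): hands the job in; it is judged then, once.
Trained networks look in the newest picture that a camera, given by its name, has taken for a name from the list of things; names that differ only in an ending like _2 or _b are one class to them, and where a whole thing is asked for, a point or a joint stands for the part that bears it (a point fixed in the world has none). Each returns a list of dicts, best first, with "score" (0 to 1); they miss things now and then, are a little off and sometimes report something else, mostly with a low value. They report only what shows in the picture. A call takes as long as a camera call. They do not tell look-alikes from the thing itself.
- imaging.look_for(label, camera): "at" ([row, column] in pixels, amid what is visible of it).
- imaging.silhouettes(label, camera): "mask" (480x640 bool, what is visible of it) and "at" ([row, column] in pixels, amid what is visible of it).
- imaging.place_of(label, camera): "at" ([row, column] in pixels: a listed point, or the origin of a listed thing).
The state is a dict: "t": time; "joints": joint angles; "joint_velocities": joint speeds; "joint_torque": joint torques, N m; "eef_pos": TCP position; "tcp_rot": TCP orientation; "wrist_force": force on the tool from outside, world axes, zero at the start; "moment": the same for the moment, N m; "finger_gap": finger opening in mm; "finger_force": force on a finger pad.
Only numpy, scipy, OpenCV 4.12 (cv2) and the standard library are available. Lean on these libraries where they do the work, as an engineer would, in place of code of your own. Each camera call takes 0.05 s, during which the arm holds its last target. There are 200 camera calls.

## Working session

There is one attempt and no reset: what is moved stays moved. The work goes in short steps, Python scripts to look and compute and a tool call to move; the robot and the scene stay as the last step left them, time stands still between calls to the robot, and variables do not carry over. Pictures are saved under pics/ and viewed, at most 14 in all, crops included, and the job is handed in when it is done.

Besides the shell and the picture viewer there is one more tool, called after "Emit:" as a command line: name --argument value ..., lists and objects as JSON in quotes. play_rows: Moves the arm, as the interface text tells. Its arguments: {"type":"object","properties":{"deltas":{"type":"array"},"grip_force":{"type":"number"}},"required":["deltas"]}

```bash
mkdir -p pics
cat > h.py <<'E'
import numpy as np, cv2
from scipy.spatial.transform import Rotation as R
from cell import arm, imaging
def cap(n):
    c=imaging.capture(n); return c
def att(c):
    a=np.array(c["attitude"],float)
    return a if a.shape==(3,3) else R.from_rotvec(a).as_matrix()
def pt(c,r,col,d=None,z=None):
    ray=np.array([(col-c["cx"])/c["fx"],-(r-c["cy"])/c["fy"],-1.0])
    M=att(c);o=np.array(c["origin"],float)
    if z is not None:
        w=M@ray; return o+w*(z-o[2])/w[2]
    if d is None: d=c["depth"][int(r),int(col)]
    return o+M@(ray*d)
def cloud(c):
    rr,cc=np.mgrid[0:480,0:640]
    ray=np.stack([(cc-c["cx"])/c["fx"],-(rr-c["cy"])/c["fy"],-np.ones_like(cc,float)],-1)*c["depth"][...,None]
    return np.array(c["origin"])+ray@att(c).T
E
python3 - <<'E'
from h import *
for n in ["top","side"]:
    c=cap(n); cv2.imwrite(f"pics/{n}0.png",c["pixels"]); print(n,c["fx"],c["fy"],c["cx"],c["cy"],c["origin"],c["attitude"],[k for k in c])
    P=cloud(c)
    for l in ["post","gear","sleeve","bearing","cap","wide_ring"]:
        for s in imaging.silhouettes(l,n):
            if s["score"]<.2: continue
            m=s["mask"]&(c["depth"]>0); p=P[m]; zt=np.percentile(p[:,2],95); t=p[p[:,2]>zt-4]
            print(l,round(s["score"],2),np.round(s["at"]),m.sum(),"zt",zt.round(),"top mid",((t.max(0)+t.min(0))/2).round(),np.ptp(t,axis=0).round())
print(arm.get_state())
E
```

```text
top 455.73395329299376 455.73395329299376 316.0271443567385 235.1531881036929 [335.03342711  -5.26629608 897.59770531] [ 0.15857017 -0.11724726 -1.59283184] ['pixels', 'depth', 'fx', 'fy', 'cx', 'cy', 'origin', 'attitude']
post 0.67 [248. 206.] 1181 zt 54.0 top mid [467. 236.  66.] [13. 12. 30.]
gear 0.85 [247. 311.] 561 zt 13.0 top mid [466.  22.  12.] [54. 57.  6.]
gear 0.65 [300. 292.] 683 zt 14.0 top mid [367.  60.  13.] [58. 58.  7.]
sleeve 0.66 [185. 204.] 207 zt 19.0 top mid [601. 233.  18.] [28. 29.  6.]
sleeve 0.55 [169. 319.] 275 zt 25.0 top mid [622.  10.  25.] [33. 30.  7.]
bearing 0.54 [249. 432.] 297 zt 14.0 top mid [ 459. -202.   13.] [38. 40.  6.]
bearing 0.34 [248. 311.] 571 zt 13.0 top mid [467.  22.  12.] [52. 57.  6.]
cap 0.72 [171. 318.] 247 zt 25.0 top mid [621.  10.  25.] [32. 30.  7.]
cap 0.67 [202. 298.] 273 zt 25.0 top mid [554.  50.  25.] [33. 32.  7.]
wide_ring 0.69 [183. 419.] 345 zt 9.0 top mid [ 604. -199.    8.] [46. 46.  6.]
side 524.6942613796555 524.6942613796555 318.1436517705096 243.3158080872513 [126.44056185 792.87958724 401.52518185] [ 0.339222
[... 861 characters left out ...]
': array([-1.30819652e+00,  3.26161942e-01, -1.92590164e-01,  1.05201124e+00,
        5.11982849e-06,  1.43659273e+00]), 'joint_velocities': array([-5.53455646e-04, -5.49413170e-06,  2.59569668e-04, -1.38134479e-03,
       -8.94211267e-04,  1.48143160e-03]), 'joint_torque': array([-1.46983788e-03, -4.43197739e+01,  2.62712377e+01,  9.14488228e-04,
       -2.28345034e-04,  5.67671776e-07]), 'eef_pos': array([ 212.57521721, -507.2813539 ,  231.30532153]), 'tcp_rot': array([3.07993165e+00, 6.19209777e-01, 1.13487345e-05]), 'wrist_force': array([-0.35171585, -0.1128466 ,  0.16831452]), 'moment': array([ 0.05518223, -0.01571823, -0.02335882]), 'finger_force': 0.0, 'finger_gap': 85.51154854389095}
```

Run:
```python
import cv2
a=cv2.imread("pics/top0.png")[150:330,180:460]; cv2.imwrite("pics/topc.png",cv2.resize(a,None,fx=2.85,fy=2.85,interpolation=3))
```

```text
(no output)
```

View pics/topc.png

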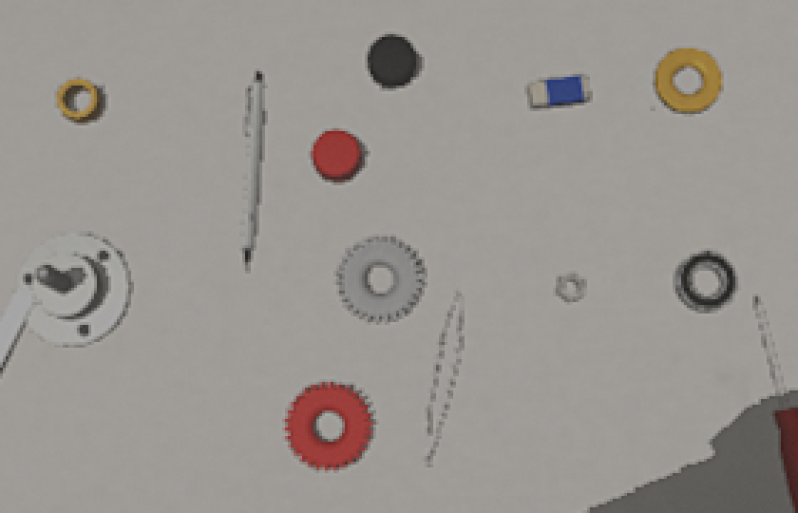

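View pics/side0.png

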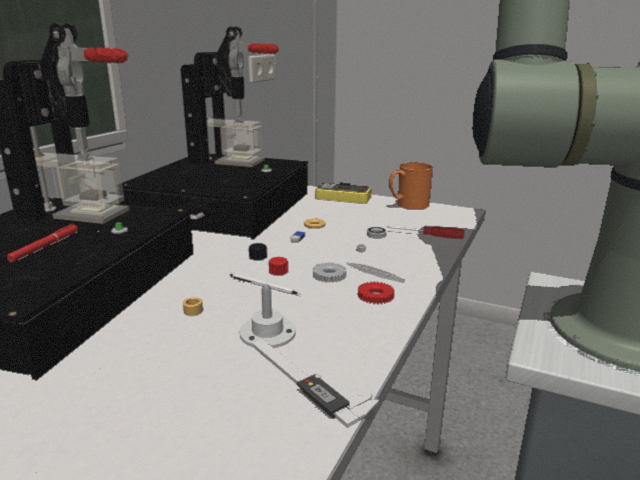

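Candidates: gears are steel at (247,311) and red at (300,292). Caps are black at (171,318) and red at (202,298). The enlarged crop shows clearly that the steel gear and the black cap fit the description. The sleeve is at (185,204), the bearing at (249,432), the wide ring at (183,419) and the post at (248,206). Next I check for obstacles.

Run:
```python
from h import *
H={}
for n in ["top","side"]:
    P=cloud(cap(n)).reshape(-1,3)
    P=P[(P[:,0]>150)&(P[:,0]<900)&(abs(P[:,1])<650)&(P[:,2]>-20)&(P[:,2]<500)]
    for p in P:
        k=(int(p[0]//50),int((p[1]+650)//50)); H[k]=max(H.get(k,0),p[2])
print("y from -650 step 50")
for i in range(3,18): print(i*50,[int(H.get((i,j),-1)) for j in range(26)])
```

```text
y from -650 step 50
150 [-1, -1, -1, -1, -1, -1, -1, -1, -1, -1, -1, -1, -1, 480, 437, 353, -1, -1, -1, -1, -1, -1, -1, -1, -1, -1]
200 [-1, -1, -1, -1, -1, -1, -1, -1, -1, -1, -1, -1, 499, 499, 437, 356, -1, -1, -1, -1, -1, -1, -1, -1, -1, -1]
250 [-1, -1, -1, 4, 3, 4, 2, 22, 16, 2, 3, 2, 3, 3, 3, 4, 4, 3, 3, 12, 9, 3, 4, 3, 4, 4]
300 [-1, -1, -1, 3, 3, 2, 4, 24, 22, 4, 3, 3, 9, 13, 15, 3, 3, 4, 4, 16, 15, 4, 4, 4, 4, 4]
350 [-1, -1, -1, 3, 4, 3, 3, 21, 20, 3, 4, 3, 12, 15, 15, 4, 4, 3, 8, 17, 4, 5, 4, 5, 5, 6]
400 [-1, -1, -1, 101, 102, 100, 3, 3, 16, 12, 10, 3, 11, 15, 3, 4, 4, 29, 25, 10, 4, 4, 4, 4, 5, 19]
450 [-1, -1, -1, 102, 102, 100, 3, 3, 16, 15, 12, 9, 14, 16, 12, 10, 8, 79, 30, 5, 3, 3, 3, 4, 5, 5]
500 [-1, -1, -1, 3, 3, 3, 3, 3, 4, 3, 4, 3, 4, 25, 26, 10, 4, 9, 8, 3, 3, 4, 3, 4, 5, 31]
550 [-1, -1, -1, 30, 32, 31, 3, 2, 9, 11, 13, 13, 3, 27, 26, 10, 3, 20, 18, 3, 4, 6, 4, 4, 44, 44]
600 [-1, -1, -1, 28, 42, 31, 4, 3, 10, 11, 13, 13, 27, 27, 4, 13, 3, 19, 11, 4, 4, 4, 4, 3, 45, 45]
650 [-1, -1, -1, 4, 32, 31, 4, 91, 92, 95, 94, 94, 91, 3, 3, 4, 3, 92, 93, 95, 94, 94, 95, 3, 4, 4]
700 [-1, -1, -1, 2, 89, 94, 94, 95, 95, 94, 95, 95, 94, 4, 95, 94, 95, 95, 95, 95, 95, 96, 96, 3, 3, 4]
750 [-1, -1, -1, 2, 1, 95, 374, 106, 95, 94, 94, 94, 93, 3, 93, 374, 107, 106, 95, 95, 95, 96, 95, 54, 5, 4]
800 [-1, -1, -1, 2, 3, 101, 373, 193, 94, 94, 94, 94, 94, 3, 94, 374, 373, 109, 108, 107, 106, 95, 95, 54, 5, 4]
850 [-1, -1, -1, 3, 2, 93, 409, 409, 94, 94, 94, 95, 94, 5, 94, 410, 409, 94, 94, 94, 96, 94, 95, 92, 4, 5]
```

Emit:
play_rows --deltas '[[[0,0,-1],[0.5,0.5,0],-1],[[0,0,-1],[0.8,0.4,0],-1],[[0,0,-1],[1,0.3,0],-1],[[0,0,-1],[1,0.3,0],-1],[[0,0,-1],[1,0.3,0],-1],[[0,0,-1],[1,0.3,0],-1],[[0,0,-1],[1,0.3,0],-1],[[0,0,-1],[1,0.3,0],-1]]'

```text
t: 1.8
eef_pos: [334.4, -429.3, 231.2]
tcp_rot: [2.279, 2.163, 0.0]
wrist_force: [-0.2, 0.8, -0.3]
finger_gap: 85.4
finger_force: 0.0
```

Emit:
play_rows --deltas '[[[0,0,-0.37],[1,0.2,0],-1],[[0,0,0],[1,0.3,0],-1],[[0,0,0],[1,0.3,0],-1],[[0,0,0],[1,0.3,0],-1],[[0,0,0],[1,0.3,0],-1],[[0,0,0],[1,0.3,0],-1],[[0,0,0],[1,0.3,0],-1],[[0,0,0],[1,0.3,0],-1]]'

```text
t: 2.8
eef_pos: [382.2, -268.9, 231.3]
tcp_rot: [2.227, 2.215, 0.0]
wrist_force: [-0.8, -0.2, -0.3]
finger_gap: 85.4
finger_force: 0.0
```

Emit:
play_rows --deltas '[[[0,0,0],[1,0.3,0],-1],[[0,0,0],[1,0.3,0],-1],[[0,0,0],[1,0.3,0],-1],[[0,0,0],[1,0.3,0],-1],[[0,0,0],[1,0.3,0.2],-1],[[0,0,0],[1,0.3,0.4],-1],[[0,0,0],[1,0.3,0.4],-1],[[0,0,0],[1,0.3,0.4],-1]]'

```text
t: 3.8
eef_pos: [430.8, -109.2, 203.1]
tcp_rot: [2.227, 2.215, 0.0]
wrist_force: [0.1, 0.3, 0.3]
finger_gap: 85.6
finger_force: 0.0
```

Run:
```python
from h import *
P=cloud(cap("side")).reshape(-1,3)
for y in (-30,0,30,60,100,150,180,200,230,260,280):
    q=P[(abs(P[:,1]-y)<10)&(P[:,2]>80)&(P[:,2]<100)&(P[:,0]>560)]
    print(y,np.percentile(q[:,0],[0,2]).round() if len(q) else None)
c=cap("wrist"); cv2.imwrite("pics/w0.png",c["pixels"])
s=arm.get_state(); print(s["eef_pos"],s["joints"],c["origin"])
for l in ["gear"]:
    for d in imaging.place_of(l,"wrist"): print(d, pt(c,*d["at"],z=0))
```

```text
-30 [754. 772.]
0 None
30 None
60 [733. 733.]
100 [725. 726.]
150 [717. 718.]
180 [710. 712.]
200 [707. 709.]
230 [701. 703.]
260 [694. 697.]
280 [691. 693.]
[ 430.25232555 -108.33166878  202.59215227] [-4.13605037e-01  1.55357791e-01 -4.97483331e-01  9.19553261e-01
  4.18595119e-04  1.15979146e+00] [430.94848627 -24.36983755 345.68255606]
{'at': [28.1, 367.2], 'score': 0.58} [469.25975411  23.34618765   0.        ]
```

Emit:
play_rows --deltas '[[[0,0,0],[1,0.3,0.6],-1],[[0,0,0],[1,0.3,0.6],-1],[[0,0,0],[1,0.3,0.6],-1],[[0,0,0],[1,0.3,0.6],-1],[[0,0,0],[1,0.3,0.6],-1],[[0,0,0],[1,0.3,0.6],-1],[[0,0,0],[0.5,0.05,0.4],-1],[[0,0,0],[0,0,0],-1]]'

```text
t: 4.95
eef_pos: [467.9, 19.3, 123.0]
tcp_rot: [-2.226, -2.216, 0.002]
wrist_force: [0.2, -0.5, 0.4]
finger_gap: 85.2
finger_force: 0.0
```

```bash
cat >> h.py <<'E'
def circ(c,mask,ztop):
    """fit circle to outer contour of mask projected to plane ztop"""
    cs,_=cv2.findContours(mask.astype(np.uint8),cv2.RETR_EXTERNAL,cv2.CHAIN_APPROX_NONE)
    k=cv2.convexHull(max(cs,key=cv2.contourArea))[:,0]
    p=np.array([pt(c,r,x,z=ztop)[:2] for x,r in k],np.float32)
    (x,y),r=cv2.minEnclosingCircle(p); return round(x,1),round(y,1),round(r,1)
def look(l,ztop,cam="wrist",f=None):
    c=cap(cam); P=cloud(c)
    if f: cv2.imwrite(f,c["pixels"])
    print("tcp",arm.get_state()["eef_pos"].round(1),"cam",np.round(c["origin"]))
    for s in imaging.silhouettes(l,cam):
        if s["score"]<.2: continue
        p=P[s["mask"]&(c["depth"]>0)]; t=p[abs(p[:,2]-ztop)<4]
        print(l,round(s["score"],2),np.round(s["at"]),s["mask"].sum(),"circ",circ(c,s["mask"],ztop),"cloud mid",((np.percentile(t,99,axis=0)+np.percentile(t,1,axis=0))/2).round(1) if len(t) else None, "BGR",np.mean(c["pixels"][s["mask"]],axis=0).round())
    for d in imaging.place_of(l,cam): print("origin",round(d["score"],2),d["at"],pt(c,*d["at"],z=0).round(1))
    return c
E
python3 - <<'E'
from h import *
look("gear",12,f="pics/w1.png")
look("gear",12,cam="side")
look("gear",12,cam="top")
E
```

```text
tcp [468.1  18.9 123.4] cam [468. 102. 266.]
gear 0.82 [163. 147.] 6695 circ (370.2, 60.3, 31.5) cloud mid [369.4  60.2  11.3] BGR [ 60.  63. 161.]
gear 0.74 [205. 325.] 5676 circ (468.7, 23.4, 30.9) cloud mid [469.   23.3  11.4] BGR [135. 138. 139.]
origin 0.76 [219.4, 321.5] [470.8  21.1   0. ]
origin 0.76 [164.6, 164.2] [368.6  58.9   0. ]
tcp [468.6  18.6 123.8] cam [126. 793. 402.]
gear 0.71 [270. 327.] 514 circ (462.9, 34.7, 38.1) cloud mid [466.4  25.5  10.5] BGR [139. 139. 139.]
gear 0.67 [292. 378.] 714 circ (361.5, 71.8, 39.5) cloud mid [367.5  62.1  10.5] BGR [ 57.  59. 157.]
origin 0.96 [272.4, 329.6] [471.5  13.9   0. ]
origin 0.76 [293.4, 374.1] [372.1  55.3   0. ]
tcp [468.6  18.8 123.7] cam [335.  -5. 898.]
```

View pics/w1.png

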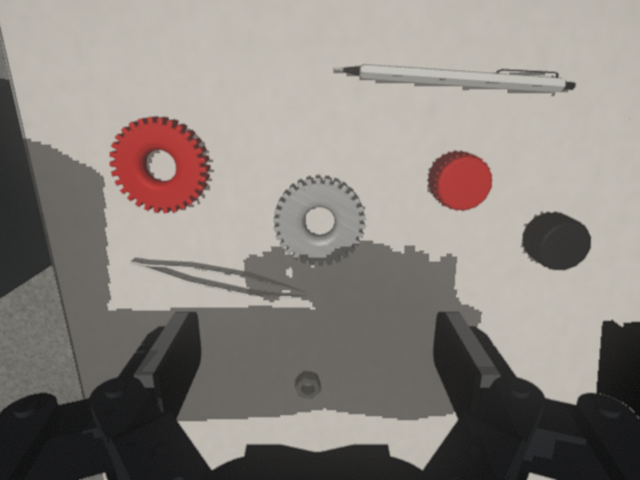

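The wrist picture shows the steel gear at (218,320), clear of its neighbours. The red gear is at (164,162), the red cap at (180,460) and the black cap at (240,556).

Emit:
play_rows --deltas '[[[0,0,0],[0.23,0.01,0.9],-1],[[0,0,0],[0,0,0.9],-1],[[0,0,0],[0,0,0.9],-1],[[0,0,0],[0,0,0.9],-1],[[0,0,0],[0,0,0.9],-1],[[0,0,0],[0,0,0.9],-1],[[0,0,0],[0,0,0.6],-1],[[0,0,0],[0,0,0.25],-1]]'

```text
t: 6.4
eef_pos: [468.3, 23.8, -2.2]
tcp_rot: [-2.227, -2.215, 0.001]
wrist_force: [-0.4, 0.7, -0.1]
finger_gap: 85.5
finger_force: 0.0
```

Emit:
play_rows --deltas '[[[0,0,0],[0,0,0],0.5],[[0,0,0],[0,0,0],0.6],[[0,0,0],[0,0,0],0.6],[[0,0,0],[0,0,0],0.6],[[0,0,0],[0,0,0],0.6]]' --grip_force 40

```text
t: 7.02
eef_pos: [469.1, 23.8, -0.8]
tcp_rot: [2.227, 2.215, 0.001]
wrist_force: [-1.5, 0.2, 7.4]
finger_gap: 57.9
finger_force: 41.9
```

Emit:
play_rows --deltas '[[[0,0,0],[0,0,-0.3],0.6],[[0,0,0],[0,0,-1],0.6],[[0,0,0],[0,0,-1],0.6],[[0,0,0],[0,0,-1],0.6],[[0,0,0],[0.5,0,-1],0.6],[[0,0,0],[1,0,-1],0.6],[[0,0,0],[1,0,-1],0.6],[[0,0,0],[1,0,-0.3],0.6]]'

```text
t: 8.02
eef_pos: [469.8, 94.5, 132.0]
tcp_rot: [2.226, 2.214, 0.003]
wrist_force: [-0.1, 0.3, -1.3]
finger_gap: 57.8
finger_force: 43.2
```

Emit:
play_rows --deltas '[[[0,0,0],[1,0,0],0.6],[[0,0,0],[1,0,0],0.6],[[0,0,0],[1,0,0],0.6],[[0,0,0],[0.5,0,0],0.6],[[0,0,0],[0,0,0],0.6]]'

```text
t: 8.65
eef_pos: [469.3, 164.1, 130.4]
tcp_rot: [2.226, 2.216, -0.0]
wrist_force: [-0.5, -0.1, -1.7]
finger_gap: 57.8
finger_force: 43.2
```

Run:
```python
from h import *
c=look("post",28,f="pics/w2.png")
P=cloud(c)
q=P[(c["depth"]>0)&(P[...,2]>74)&(abs(P[...,0]-467)<25)&(abs(P[...,1]-237)<25)]
print("pin top",len(q),q.mean(0),q.min(0),q.max(0))
# pedestal top circle
m=(abs(P[...,2]-28)<3)&(abs(P[...,0]-467)<35)&(abs(P[...,1]-237)<35)
print("pedestal",m.sum(),circ(c,m,28))
for d in imaging.place_of("post_seat","wrist"): print(d["score"],d["at"],pt(c,*d["at"],z=28))
```

```text
tcp [469.2 163.6 130.3] cam [470. 247. 274.]
post 0.94 [110. 316.] 12638 circ (468.8, 238.2, 36.8) cloud mid [468.6 237.6  28.7] BGR [172. 178. 179.]
origin 0.78 [112.9, 315.8] [468.9 235.1   0. ]
pin top 404 [468.56878103 237.58205229  76.94992934] [463.50134182 231.9946658   74.01693318] [473.83858736 243.2678784   80.45806035]
pedestal 4014 (468.6, 237.5, 22.0)
0.82 [112.2, 316.4] [469.29243721 236.76639259  28.        ]
```

View pics/w2.png

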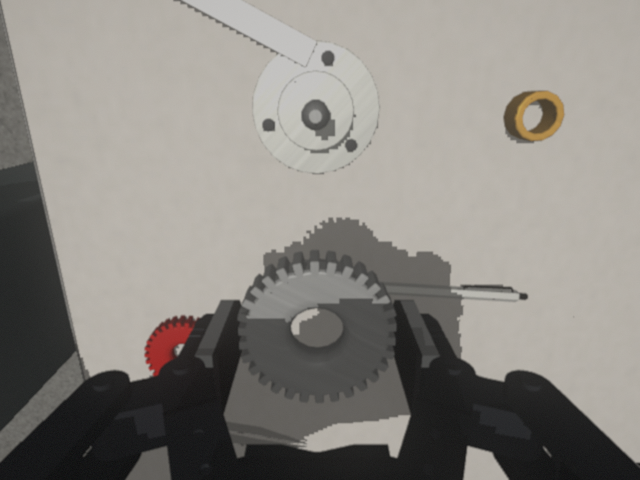

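The wrist view shows the gear held level, with its bore at about (327,317). The pin is at (115,316) and the sleeve at (115,538). Next I measure the held gear against the pin.

```bash
cat >> h.py <<'E'
def held(rmax,zb,h,f=None):
    """centre of top face of the held part: cloud points near top plane"""
    c=cap("wrist");P=cloud(c);t=arm.get_state()["eef_pos"]
    d=np.hypot(P[...,0]-t[0],P[...,1]-t[1])
    z0=t[2]+zb+h
    m=((c["depth"]>0)&(abs(P[...,2]-z0)<4)&(d<rmax+8)).astype(np.uint8)
    n,lab,st,ce=cv2.connectedComponentsWithStats(m); k=1+np.argmax(st[1:,4]); m=lab==k
    zt=np.median(P[m][:,2]); print("tcp",t.round(1),"ztop",zt.round(1),"n",m.sum(),"circ",circ(c,m,zt),"rows/cols of mask",np.argwhere(m).min(0),np.argwhere(m).max(0))
    # bore: hole contours
    cs,hi=cv2.findContours(m.astype(np.uint8),cv2.RETR_CCOMP,cv2.CHAIN_APPROX_NONE)
    for i,k in enumerate(cs):
        if hi[0][i][3]>=0 and len(k)>30:
            p=np.array([pt(c,r,x,z=zt)[:2] for x,r in k[:,0]]); print("hole mid",((p.max(0)+p.min(0))/2).round(1),np.ptp(p,axis=0).round(1))
    return c
E
python3 - <<'E'
from h import *
held(30,1,12)
E
```

```text
tcp [469.3 163.2 130.3] ztop 143.5 n 16366 circ (469.1, 168.7, 36.6) rows/cols of mask [256 215] [402 418]
hole mid [469.1 163.8] [20.1 20.2]
```

Emit:
play_rows --deltas '[[[0,0,0],[1,-0.02,0],0.6],[[0,0,0],[1,0,0],0.6],[[0,0,0],[1,0,0],0.6],[[0,0,0],[0.685,0,0],0.6],[[0,0,0],[0,0,0.5],0.6],[[0,0,0],[0,0,0.9],0.6],[[0,0,0],[0,0,0.6],0.6],[[0,0,0],[0,0,0],0.6]]'

```text
t: 9.9
eef_pos: [468.3, 236.6, 89.0]
tcp_rot: [-2.227, -2.214, 0.004]
wrist_force: [0.6, 0.6, -1.4]
finger_gap: 57.6
finger_force: 43.2
```

Emit:
play_rows --deltas '[[[0,0,0],[0.01,0.02,0.6],0.6],[[0,0,0],[0,0,0.6],0.6],[[0,0,0],[0,0,0.6],0.6],[[0,0,0],[0,0,0.6],0.6],[[0,0,0],[0,0,0.4],0.6],[[0,0,0],[0,0,0.3],0.6],[[0,0,0],[0,0,0],0.6]]'

```text
t: 10.78
eef_pos: [469.7, 237.7, 28.0]
tcp_rot: [-2.227, -2.215, 0.0]
wrist_force: [0.2, -0.2, -0.5]
finger_gap: 57.5
finger_force: 43.2
```

Emit:
play_rows --deltas '[[[0,0,0],[0,0,0.06],0.6],[[0,0,0],[0,0,0],0.2],[[0,0,0],[0,0,0],-0.5],[[0,0,0],[0,0,0],-1],[[0,0,0],[0,0,0],-1],[[0,0,0],[0,0,0],-1],[[0,0,0],[0,0,-0.5],-1],[[0,0,0],[0,0,-1],-1]]'

```text
t: 11.78
eef_pos: [469.1, 237.5, 57.3]
tcp_rot: [-2.227, -2.215, 0.002]
wrist_force: [-0.6, -0.1, -0.3]
finger_gap: 85.4
finger_force: 0.0
```

Emit:
play_rows --deltas '[[[0,0,0],[0,0,-1],-1],[[0,0,0],[0,0,-1],-1],[[0,0,0],[-0.5,0.2,-1],-1],[[0,0,0],[-1,1,0],-1],[[0,0,0],[-0.8,1,0],-1],[[0,0,0],[0,1,0],-1],[[0,0,0],[0,1,0],-1],[[0,0,0],[0,1,0],-1]]'

```text
t: 12.78
eef_pos: [574.2, 191.1, 117.8]
tcp_rot: [2.227, 2.215, 0.001]
wrist_force: [0.0, 0.0, 1.1]
finger_gap: 85.4
finger_force: 0.0
```

Run:
```python
from h import *
look("sleeve",18,f="pics/w3.png"); look("gear",40)
```

```text
tcp [577.1 191.  118. ] cam [575. 274. 261.]
sleeve 0.83 [175. 373.] 1421 circ (602.5, 234.6, 15.6) cloud mid [602.8 234.   17.3] BGR [ 82. 128. 157.]
origin 0.82 [163.5, 363.5] [604.2 231.5   0. ]
tcp [573.  191.1 117.2] cam [574. 274. 261.]
gear 0.83 [380.  43.] 2646 circ (394.1, 89.8, 29.9) cloud mid None BGR [ 31.  33. 105.]
gear 0.69 [152. 135.] 8072 circ (471.4, 237.3, 31.9) cloud mid [470.5 236.9  39.4] BGR [126. 129. 130.]
origin 0.84 [388.6, 51.8] [368.5  59.6   0. ]
origin 0.77 [164.4, 134.0] [457.8 232.1   0. ]
```

View pics/w3.png

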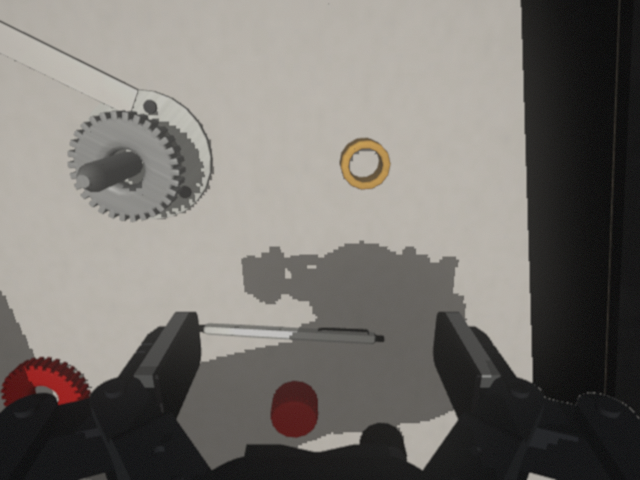

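The gear is seated on the pedestal (top face at about 40 mm) with the pin through it. The sleeve is at (163,364).

Emit:
play_rows --deltas '[[[0,0,0],[1,0.8,0],-1],[[0,0,0],[1,0.685,0.3],-1],[[0,0,0],[0.165,0,0.9],-1],[[0,0,0],[0,0,1],-1],[[0,0,0],[0,0,1],-1],[[0,0,0],[0,0,1],-1],[[0,0,0],[0,0,0.8],-1],[[0,0,0],[0,0,0.4],-1]]'

```text
t: 14.08
eef_pos: [602.0, 233.8, 7.6]
tcp_rot: [-2.227, -2.215, 0.003]
wrist_force: [0.3, 0.3, -0.4]
finger_gap: 85.1
finger_force: 0.0
```

Emit:
play_rows --deltas '[[[0,0,0],[0,0,0.2],0],[[0,0,0],[0,0,0],0.5],[[0,0,0],[0,0,0],0.8],[[0,0,0],[0,0,0],0.8],[[0,0,0],[0,0,0],0.8],[[0,0,0],[0,0,0],0.8],[[0,0,0],[0,0,0],0.8]]'

```text
t: 14.95
eef_pos: [604.0, 234.5, 6.0]
tcp_rot: [2.227, 2.215, 0.002]
wrist_force: [-0.3, -1.3, 4.8]
finger_gap: 26.2
finger_force: 39.3
```

Emit:
play_rows --deltas '[[[0,0,0],[0,0,-0.4],0.8],[[0,0,0],[0,0,-1],0.8],[[0,0,0],[0,0,-1],0.8],[[0,0,0],[0,0,-1],0.8],[[0,0,0],[0,0,-1],0.8],[[0,0,0],[-0.6,-1,-1],0.8],[[0,0,0],[-1,-1,-0.8],0.8],[[0,0,0],[-1,-1,0],0.8]]'

```text
t: 15.95
eef_pos: [543.6, 182.4, 130.8]
tcp_rot: [2.226, 2.215, 0.004]
wrist_force: [-0.0, -0.6, -0.6]
finger_gap: 25.9
finger_force: 39.4
```

Emit:
play_rows --deltas '[[[0,0,0],[-0.5,-1,0],0.8],[[0,0,0],[0,-1,0],0.8],[[0,0,0],[0,-1,0],0.8],[[0,0,0],[0,-0.7,0],0.8],[[0,0,0],[0,0,0],0.8],[[0,0,0],[0,0,0],0.8]]'

```text
t: 16.7
eef_pos: [470.0, 173.2, 129.4]
tcp_rot: [2.227, 2.215, 0.002]
wrist_force: [0.3, 0.1, -0.7]
finger_gap: 26.4
finger_force: 39.4
```

```bash
cat >> h.py <<'E'
def pin(c):
    P=cloud(c)
    q=P[(c["depth"]>0)&(P[...,2]>74)&(P[...,2]<84)&(abs(P[...,0]-468.6)<15)&(abs(P[...,1]-237.5)<15)]
    print("pin top",len(q),q.mean(0).round(1),((q.min(0)+q.max(0))/2).round(1))
E
python3 - <<'E'
from h import *
c=held(15,-5,18); pin(c); cv2.imwrite("pics/w4.png",c["pixels"])
E
```

```text
tcp [470.1 173.1 129.3] ztop 141.7 n 3286 circ (470.0, 178.2, 22.2) rows/cols of mask [293 256] [365 378]
hole mid [470.  173.4] [19.9 19. ]
pin top 400 [468.7 237.7  76.9] [468.6 237.5  77.1]
```

View pics/w4.png

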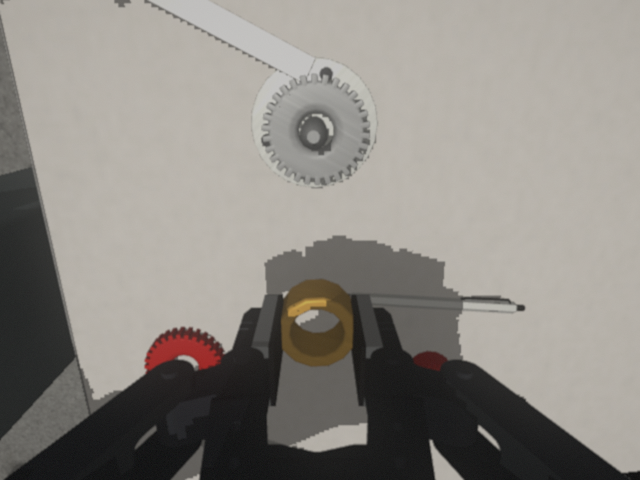

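The sleeve is held level with its bore at (330,318), and the pin at (130,315) is concentric with the gear.

Emit:
play_rows --deltas '[[[0,0,0],[0.8,-0.065,0],0.8],[[0,0,0],[1,0,0],0.8],[[0,0,0],[1,0,0],0.8],[[0,0,0],[0.4,0,0.4],0.8],[[0,0,0],[0,0,0.8],0.8],[[0,0,0],[0,0,0.5],0.8],[[0,0,0],[0,0,0],0.8]]'

```text
t: 17.62
eef_pos: [467.2, 236.7, 94.0]
tcp_rot: [-2.227, -2.215, 0.003]
wrist_force: [-0.8, 0.7, 0.2]
finger_gap: 26.4
finger_force: 39.4
```

```bash
python3 -c "
from h import *
print(arm.get_state()['eef_pos'])"
```

```text
[467.24703099 236.7143412   94.0262467 ]
```

Emit:
play_rows --deltas '[[[0,0,0],[0.02,0.04,0.3],0.8],[[0,0,0],[0,0,0.5],0.8],[[0,0,0],[0,0,0.5],0.8],[[0,0,0],[0,0,0.5],0.8],[[0,0,0],[0,0,0.35],0.8],[[0,0,0],[0,0,0.2],0.8],[[0,0,0],[0,0,0],0.8]]'

```text
t: 18.5
eef_pos: [468.7, 237.4, 47.8]
tcp_rot: [-2.227, -2.215, 0.001]
wrist_force: [0.3, -0.2, -1.3]
finger_gap: 26.1
finger_force: 39.4
```

Emit:
play_rows --deltas '[[[0,0,0],[0,0,0.07],0.8],[[0,0,0],[0,0,0.04],0.8],[[0,0,0],[0,0,0],0.2],[[0,0,0],[0,0,0],-0.5],[[0,0,0],[0,0,0],-1],[[0,0,0],[0,0,0],-1],[[0,0,0],[0,0,-0.4],-1],[[0,0,0],[0,0,-1],-1]]'

```text
t: 19.5
eef_pos: [468.2, 237.2, 73.8]
tcp_rot: [-2.227, -2.215, 0.003]
wrist_force: [-0.6, 0.2, 0.2]
finger_gap: 85.5
finger_force: 0.0
```

Emit:
play_rows --deltas '[[[0,0,0],[0,0,-1],-1],[[0,0,0],[0,0,-1],-1],[[0,0,0],[0,0,-0.9],-1],[[0,0,0],[-1,0,0],-1],[[0,0,0],[-1,0,0],-1],[[0,0,0],[-1,0,0],-1],[[0,0,0],[0,0,0],-1],[[0,0,0],[0,0,0],-1]]'

```text
t: 20.5
eef_pos: [468.4, 177.1, 131.6]
tcp_rot: [-2.228, -2.214, 0.0]
wrist_force: [-0.6, 0.5, -1.4]
finger_gap: 85.3
finger_force: 0.0
```

Run:
```python
from h import *
c=look("sleeve",58); pin(c)
```

```text
tcp [468.5 177.5 131.7] cam [469. 260. 275.]
sleeve 0.7 [154. 327.] 1674 circ (468.9, 237.1, 15.1) cloud mid [469.  237.1  57.5] BGR [ 77. 128. 157.]
origin 0.91 [139.0, 321.3] [471.6 231.7   0. ]
pin top 378 [468.6 237.8  77. ] [468.8 237.5  77.1]
```

Emit:
play_rows --deltas '[[[0,0,0],[-1,0,0],-1],[[0,0,0],[-1,0,0],-1],[[0,0,0],[-1,0,0],-1],[[0,0,0],[-1,0,0],-1],[[0,0,0],[-1,0,0],-1],[[0,0,0],[-1,0,0],-1],[[0,0,0],[-1,0,0],-1],[[0,0,0],[-1,0,0],-1]]'

```text
t: 21.65
eef_pos: [467.8, 17.3, 131.9]
tcp_rot: [2.226, 2.217, 0.0]
wrist_force: [-0.4, 0.7, -0.3]
finger_gap: 85.1
finger_force: 0.0
```

Emit:
play_rows --deltas '[[[0,0,0],[-1,0,0],-1],[[0,0,0],[-1,0,0],-1],[[0,0,0],[-1,0,0],-1],[[0,0,0],[-1,0,0],-1],[[0,0,0],[-1,0,0],-1],[[0,0,0],[-1,0,0],-1],[[0,0,0],[-1,-0.1,0],-1],[[0,0,0],[-1,-0.2,0],-1]]'

```text
t: 22.65
eef_pos: [461.2, -142.8, 131.8]
tcp_rot: [2.226, 2.217, 0.0]
wrist_force: [0.5, 0.1, 1.0]
finger_gap: 85.7
finger_force: 0.0
```

Emit:
play_rows --deltas '[[[0,0,0],[-1,0,0],-1],[[0,0,0],[-1,0,0],-1],[[0,0,0],[-1,0,0],-1],[[0,0,0],[0,0,0],-1],[[0,0,0],[0,0,0],-1]]'

```text
t: 23.28
eef_pos: [460.4, -202.4, 131.7]
tcp_rot: [-2.227, -2.215, -0.0]
wrist_force: [-0.5, -0.4, -0.1]
finger_gap: 85.6
finger_force: 0.0
```

Run:
```python
from h import *
look("bearing",12,f="pics/w5.png")
```

```text
tcp [ 460.4 -202.1  131.8] cam [ 461. -119.  275.]
bearing 0.57 [232. 319.] 2395 circ (460.7, -201.1, 21.5) cloud mid [ 460.7 -201.5   11.5] BGR [92. 96. 97.]
origin 0.87 [218.2, 317.7] [ 460.8 -202.2    0. ]
```

View pics/w5.png

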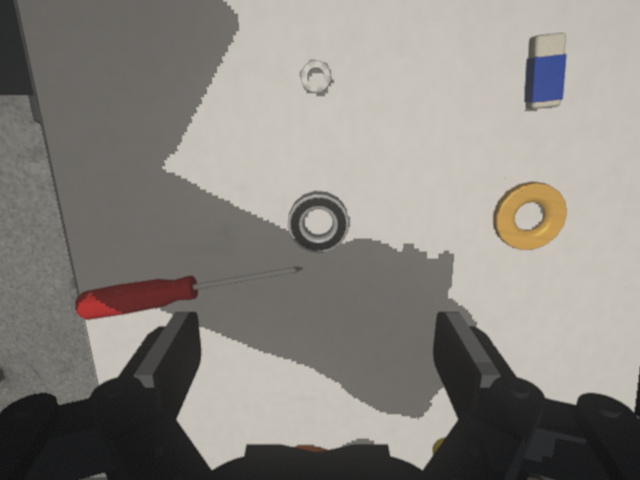

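The bearing is at (222,319). The screwdriver tip at (268,300) is clear of the finger paths.

Emit:
play_rows --deltas '[[[0,0,0],[0.04,0.015,0.9],-1],[[0,0,0],[0,0,1],-1],[[0,0,0],[0,0,1],-1],[[0,0,0],[0,0,1],-1],[[0,0,0],[0,0,1],-1],[[0,0,0],[0,0,0.8],-1],[[0,0,0],[0,0,0.5],-1],[[0,0,0],[0,0,0.29],-1]]'

```text
t: 24.42
eef_pos: [460.9, -201.4, 1.8]
tcp_rot: [-2.227, -2.216, 0.0]
wrist_force: [-0.4, -0.3, -0.1]
finger_gap: 85.5
finger_force: 0.0
```

Emit:
play_rows --deltas '[[[0,0,0],[0,0,0],0],[[0,0,0],[0,0,0],0.4],[[0,0,0],[0,0,0],0.6],[[0,0,0],[0,0,0],0.6],[[0,0,0],[0,0,0],0.6],[[0,0,0],[0,0,0],0.6],[[0,0,0],[0,0,0],0.6]]'

```text
t: 25.3
eef_pos: [461.3, -202.0, 2.9]
tcp_rot: [2.227, 2.215, 0.0]
wrist_force: [-1.3, 0.7, 5.0]
finger_gap: 37.7
finger_force: 40.0
```

Gripped. I lift it and carry it back to y ≈ 173.

Emit:
play_rows --deltas '[[[0,0,0],[0,0,-0.4],0.7],[[0,0,0],[0,0,-1],0.7],[[0,0,0],[0,0,-1],0.7],[[0,0,0],[0,0,-1],0.7],[[0,0,0],[0.5,0,-1],0.7],[[0,0,0],[1,0,-1],0.7],[[0,0,0],[1,0,-0.9],0.7],[[0,0,0],[1,0,0],0.7]]'

```text
t: 26.3
eef_pos: [462.3, -131.6, 130.0]
tcp_rot: [2.225, 2.213, 0.002]
wrist_force: [-0.2, -0.6, 0.1]
finger_gap: 37.3
finger_force: 40.5
```

Emit:
play_rows --deltas '[[[0,0,0],[1,0,0],0.7],[[0,0,0],[1,0,0],0.7],[[0,0,0],[1,0,0],0.7],[[0,0,0],[1,0,0],0.7],[[0,0,0],[1,0,0],0.7],[[0,0,0],[1,0,0],0.7],[[0,0,0],[1,0,0],0.7],[[0,0,0],[1,0,0],0.7]]'

```text
t: 27.3
eef_pos: [462.1, 28.9, 128.6]
tcp_rot: [2.227, 2.215, 0.0]
wrist_force: [0.0, 0.5, -0.9]
finger_gap: 37.2
finger_force: 40.5
```

Emit:
play_rows --deltas '[[[0,0,0],[1,0.1,0],0.7],[[0,0,0],[1,0.2,0],0.7],[[0,0,0],[1,0,0],0.7],[[0,0,0],[1,0,0],0.7],[[0,0,0],[1,0,0],0.7],[[0,0,0],[0.8,0,0],0.7],[[0,0,0],[0,0,0],0.7],[[0,0,0],[0,0,0],0.7]]'

```text
t: 28.3
eef_pos: [468.6, 143.9, 128.1]
tcp_rot: [2.227, 2.215, -0.001]
wrist_force: [1.1, -0.9, -0.8]
finger_gap: 37.5
finger_force: 40.5
```

Run:
```python
from h import *
c=held(21,-3,12); pin(c); cv2.imwrite("pics/w6.png",c["pixels"])
```

```text
tcp [468.7 143.7 128.1] ztop 137.7 n 7211 circ (468.5, 149.5, 26.2) rows/cols of mask [273 246] [373 387]
hole mid [468.5 145.4] [19.8 19.2]
pin top 465 [468.6 237.3  77. ] [468.6 237.1  77.3]
```

View pics/w6.png

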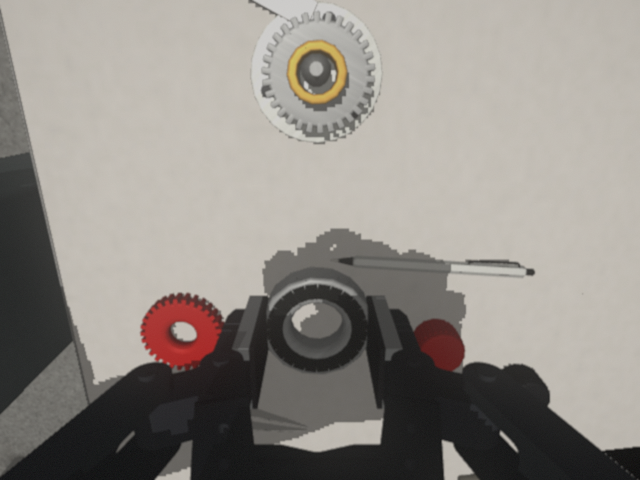

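The bearing is held level at (325,320), and the pin, sleeve and gear stack is concentric at (70,316).

Emit:
play_rows --deltas '[[[0,0,0],[1,0,0],0.7],[[0,0,0],[1,0,0],0.7],[[0,0,0],[1,0,0],0.7],[[0,0,0],[1,0,0],0.7],[[0,0,0],[0.62,0,0.6],0.7],[[0,0,0],[0,0,0.8],0.7],[[0,0,0],[0,0,0.5],0.7],[[0,0,0],[0,0,0],0.7]]'

```text
t: 29.35
eef_pos: [468.3, 235.9, 88.9]
tcp_rot: [-2.227, -2.214, 0.004]
wrist_force: [0.3, -0.2, -0.0]
finger_gap: 37.0
finger_force: 40.5
```

Emit:
play_rows --deltas '[[[0,0,0],[0.01,0.01,0.3],0.7],[[0,0,0],[0,0,0.4],0.7],[[0,0,0],[0,0,0.3],0.7],[[0,0,0],[0,0,0.25],0.7],[[0,0,0],[0,0,0.1],0.7],[[0,0,0],[0,0,0],0.7]]'

```text
t: 30.1
eef_pos: [469.3, 236.8, 63.0]
tcp_rot: [-2.227, -2.215, 0.0]
wrist_force: [0.4, 0.3, -0.2]
finger_gap: 37.2
finger_force: 40.5
```

Emit:
play_rows --deltas '[[[0,0,0],[0,0,0.08],0.7],[[0,0,0],[0,0,0.03],0.7],[[0,0,0],[0,0,0],0.2],[[0,0,0],[0,0,0],-0.5],[[0,0,0],[0,0,0],-1],[[0,0,0],[0,0,0],-1],[[0,0,0],[0,0,-0.4],-1],[[0,0,0],[0,0,-1],-1]]'

```text
t: 31.1
eef_pos: [468.7, 236.6, 88.8]
tcp_rot: [-2.227, -2.215, 0.003]
wrist_force: [0.3, -0.2, 1.6]
finger_gap: 85.3
finger_force: 0.0
```

Emit:
play_rows --deltas '[[[0,0,0],[0,0,-1],-1],[[0,0,0],[0,0,-1],-1],[[0,0,0],[-0.5,0,-0.2],-1],[[0,0,0],[-1,0,0],-1],[[0,0,0],[-1,0,0],-1],[[0,0,0],[-0.5,0,0],-1],[[0,0,0],[0,0,0],-1],[[0,0,0],[0,0,0],-1]]'

```text
t: 32.1
eef_pos: [469.1, 176.9, 132.7]
tcp_rot: [-2.227, -2.215, -0.0]
wrist_force: [-0.4, 0.4, 0.0]
finger_gap: 85.3
finger_force: 0.0
```

Run:
```python
from h import *
c=look("bearing",70); pin(c); look("cap",24,cam="top")
```

```text
tcp [469.1 177.1 132.8] cam [470. 260. 276.]
bearing 0.56 [159. 305.] 4427 circ (469.1, 236.2, 21.0) cloud mid [469.3 236.6  69.9] BGR [86. 89. 90.]
pin top 373 [468.5 237.8  77. ] [468.5 237.5  77.2]
tcp [469.1 177.3 132.8] cam [335.  -5. 898.]
cap 0.78 [169. 320.] 258 circ (619.8, 9.8, 19.4) cloud mid [622.3   9.8  23. ] BGR [61. 63. 65.]
cap 0.75 [202. 297.] 246 circ (552.3, 49.9, 18.3) cloud mid [554.8  50.1  23.4] BGR [ 52.  55. 100.]
origin 0.59 [201.4, 299.4] [564.6  48.5   0. ]
origin 0.49 [171.7, 318.8] [626.    7.5   0. ]
```

The bearing is seated (top face at 70 mm). Next is the black cap.

Emit:
play_rows --deltas '[[[0,0,0],[-1,1,0],-1],[[0,0,0],[-1,1,0],-1],[[0,0,0],[-1,1,0],-1],[[0,0,0],[-1,1,0],-1],[[0,0,0],[-1,1,0],-1],[[0,0,0],[-1,1,0],-1],[[0,0,0],[-1,1,0],-1],[[0,0,0],[-1,0.65,0],-1]]'

```text
t: 33.4
eef_pos: [622.0, 15.4, 132.7]
tcp_rot: [2.227, 2.216, 0.0]
wrist_force: [-0.3, 0.5, -0.6]
finger_gap: 85.5
finger_force: 0.0
```

Emit:
play_rows --deltas '[[[0,0,0],[-0.5,0,0],-1],[[0,0,0],[0,0,0],-1],[[0,0,0],[0,0,0],-1]]'

```text
t: 33.78
eef_pos: [620.5, 6.7, 132.9]
tcp_rot: [-2.226, -2.216, 0.0]
wrist_force: [0.8, -0.1, 0.1]
finger_gap: 85.3
finger_force: 0.0
```

Run:
```python
from h import *
look("cap",24,f="pics/w7.png")
```

```text
tcp [620.6   6.8 133. ] cam [621.  90. 276.]
cap 0.8 [158. 218.] 2762 circ (558.8, 52.0, 19.0) cloud mid [557.   51.   23.3] BGR [ 72.  75. 179.]
cap 0.56 [220. 323.] 2372 circ (624.8, 13.1, 18.8) cloud mid [624.   11.1  23.2] BGR [66. 68. 70.]
origin 0.97 [156.2, 223.0] [557.7  50.2   0. ]
origin 0.65 [213.7, 324.5] [625.7   9.7   0. ]
```

View pics/w7.png

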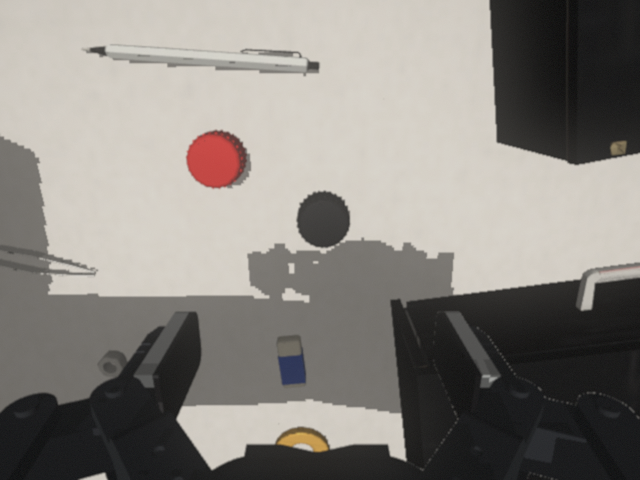

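The black cap is at (219,323), and the red one at (158,217) is the decoy. A press base comes close at lower right, so I check its edge.

Run:
```python
from h import *
c=cap("wrist");P=cloud(c)
rr,cc=np.mgrid[0:480,0:640]
m=(c["depth"]>0)&(P[...,2]>30)&(P[...,2]<105)&(P[...,0]>560)
m[(rr>300)&(cc>430)&(rr>1.0*cc-130)]=False
q=P[m]
for y in range(-80,60,10):
    s=q[(q[:,1]>=y)&(q[:,1]<y+10)&(q[:,0]>645)]
    if len(s): print(y,"minx",s[:,0].min().round(),np.percentile(s[:,0],5).round(), "z",np.median(s[:,2]).round(),len(s))
P=cloud(cap("top"))
q=P[(P[...,2]>80)&(P[...,2]<105)&(P[...,0]>600)]
for y in range(-120,80,10):
    s=q[(q[:,1]>=y)&(q[:,1]<y+10)]
    if len(s): print("top",y,np.sort(s[:,0])[:3].round())
```

```text
-80 minx 675.0 676.0 z 92.0 632
-70 minx 674.0 675.0 z 92.0 1692
-60 minx 673.0 674.0 z 92.0 3542
-50 minx 704.0 723.0 z 73.0 7589
-40 minx 769.0 777.0 z 57.0 3723
-30 minx 782.0 783.0 z 50.0 216
-20 minx 782.0 783.0 z 51.0 751
-10 minx 799.0 801.0 z 49.0 116
50 minx 736.0 736.0 z 77.0 131
top -120 [679. 680. 680.]
top -110 [679. 679. 679.]
top -100 [676. 677. 677.]
top -90 [675. 676. 676.]
top -80 [674. 674. 674.]
top -70 [673. 674. 674.]
```

Emit:
play_rows --deltas '[[[0,0,0],[0.22,0.185,0.9],-1],[[0,0,0],[0,0,1],-1],[[0,0,0],[0,0,1],-1],[[0,0,0],[0,0,1],-1],[[0,0,0],[0,0,1],-1],[[0,0,0],[0,0,0.8],-1],[[0,0,0],[0,0,0.5],-1],[[0,0,0],[0,0,0.15],-1]]'

```text
t: 35.02
eef_pos: [624.5, 10.5, 5.0]
tcp_rot: [-2.227, -2.215, 0.001]
wrist_force: [-0.1, -0.8, 0.3]
finger_gap: 85.4
finger_force: 0.0
```

Emit:
play_rows --deltas '[[[0,0,0],[0,0,0],0],[[0,0,0],[0,0,0],0.4],[[0,0,0],[0,0,0],0.7],[[0,0,0],[0,0,0],0.7],[[0,0,0],[0,0,0],0.7],[[0,0,0],[0,0,0],0.7],[[0,0,0],[0,0,0],0.7]]'

```text
t: 35.9
eef_pos: [625.5, 10.3, 6.9]
tcp_rot: [2.227, 2.215, 0.001]
wrist_force: [-1.7, -0.9, 6.5]
finger_gap: 31.6
finger_force: 39.3
```

Emit:
play_rows --deltas '[[[0,0,0],[0,0,-0.4],0.7],[[0,0,0],[0,0,-1],0.7],[[0,0,0],[0,0,-1],0.7],[[0,0,0],[0,0,-1],0.7],[[0,0,0],[0.5,-0.5,-1],0.7],[[0,0,0],[1,-1,-1],0.7],[[0,0,0],[1,-1,-1],0.7],[[0,0,0],[1,-1,0],0.7]]'

```text
t: 36.9
eef_pos: [556.0, 81.4, 136.0]
tcp_rot: [2.226, 2.214, 0.004]
wrist_force: [-0.4, -0.6, -1.1]
finger_gap: 31.8
finger_force: 39.7
```

Emit:
play_rows --deltas '[[[0,0,0],[1,-1,0],0.7],[[0,0,0],[1,-1,0],0.7],[[0,0,0],[1,-1,0],0.7],[[0,0,0],[1,-1,0],0.7],[[0,0,0],[0.2,-0.35,0],0.7],[[0,0,0],[0,0,0],0.7],[[0,0,0],[0,0,0],0.7]]'

```text
t: 37.78
eef_pos: [469.6, 164.8, 134.1]
tcp_rot: [2.228, 2.214, 0.001]
wrist_force: [-0.1, 0.1, -0.5]
finger_gap: 31.7
finger_force: 39.7
```

Run:
```python
from h import *
c=held(17,-6,24,); pin(c); cv2.imwrite("pics/w8.png",c["pixels"])
P=cloud(c);t=arm.get_state()["eef_pos"]
q=P[(c["depth"]>0)&(np.hypot(P[...,0]-t[0],P[...,1]-t[1])<30)&(abs(P[...,2]-t[2]-18)<3)&(abs(P[...,0]-t[0])<13)]
print("cap y range",q[:,1].min(),q[:,1].max(),np.median(q[:,2]))
```

```text
tcp [469.6 164.7 134. ] ztop 151.7 n 6693 circ (469.8, 168.7, 23.6) rows/cols of mask [291 252] [377 383]
pin top 393 [468.6 237.5  77. ] [468.6 237.2  77.1]
cap y range 147.987900026789 181.67116522930752 151.68908819945023
```

View pics/w8.png

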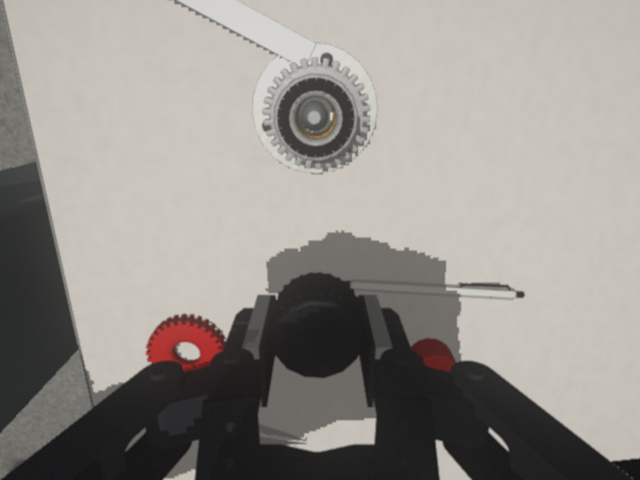

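The cap is held level at (325,316). The stack at (117,315) is concentric and intact.

Emit:
play_rows --deltas '[[[0,0,0],[1,-0.05,0],0.7],[[0,0,0],[1,0,0],0.7],[[0,0,0],[1,0,0],0.7],[[0,0,0],[0.63,0,0.4],0.7],[[0,0,0],[0,0,0.8],0.7],[[0,0,0],[0,0,0.5],0.7],[[0,0,0],[0,0,0.2],0.7],[[0,0,0],[0,0,0],0.7]]'

```text
t: 38.83
eef_pos: [468.1, 237.5, 95.6]
tcp_rot: [-2.228, -2.215, 0.001]
wrist_force: [0.3, 0.1, -0.5]
finger_gap: 31.8
finger_force: 39.7
```

Emit:
play_rows --deltas '[[[0,0,0],[0,0.01,0.25],0.7],[[0,0,0],[0,0,0.3],0.7],[[0,0,0],[0,0,0.25],0.7],[[0,0,0],[0,0,0.1],0.7],[[0,0,0],[0,0,0],0.7]]'

```text
t: 39.45
eef_pos: [468.2, 237.8, 77.7]
tcp_rot: [-2.227, -2.215, 0.001]
wrist_force: [-0.6, -0.9, 0.2]
finger_gap: 31.3
finger_force: 39.7
```

Emit:
play_rows --deltas '[[[0,0,0],[0,0,0.06],0.7],[[0,0,0],[0,0,0.02],0.7],[[0,0,0],[0,0,0],0.2],[[0,0,0],[0,0,0],-0.5],[[0,0,0],[0,0,0],-1],[[0,0,0],[0,0,0],-1],[[0,0,0],[0,0,-0.4],-1],[[0,0,0],[0,0,-1],-1]]'

```text
t: 40.45
eef_pos: [467.6, 237.6, 104.2]
tcp_rot: [-2.227, -2.215, 0.003]
wrist_force: [-0.1, 0.3, 1.1]
finger_gap: 85.4
finger_force: 0.0
```

Emit:
play_rows --deltas '[[[0,0,0],[0,0,-1],-1],[[0,0,0],[0,0,-1],-1],[[0,0,0],[-0.5,0,-0.5],-1],[[0,0,0],[-1,0,0],-1],[[0,0,0],[-1,0,0],-1],[[0,0,0],[-0.5,0,0],-1],[[0,0,0],[0,0,0],-1],[[0,0,0],[0,0,0],-1]]'

```text
t: 41.45
eef_pos: [467.9, 177.9, 154.1]
tcp_rot: [-2.227, -2.215, 0.0]
wrist_force: [-0.7, -0.4, -0.1]
finger_gap: 85.3
finger_force: 0.0
```

Run:
```python
from h import *
look("cap",94,f="pics/w9.png")
look("bearing",70); look("gear",40)
c=cap("side"); cv2.imwrite("pics/s9.png",cv2.resize(c["pixels"][220:360,190:350],None,fx=4,fy=4,interpolation=3))
```

```text
tcp [468.  178.1 154.1] cam [468. 261. 297.]
cap 0.94 [365. 423.] 1403 circ (530.9, 110.0, 17.9) cloud mid None BGR [36. 37. 81.]
cap 0.84 [141. 317.] 3911 circ (468.3, 238.1, 17.5) cloud mid [468.4 238.   93.4] BGR [58. 59. 60.]
origin 0.87 [352.3, 425.3] [559.3  51.6   0. ]
origin 0.8 [138.4, 318.7] [469.5 230.5   0. ]
tcp [468.  178.3 154.2] cam [468. 261. 298.]
bearing 0.61 [113. 333.] 760 circ (469.5, 237.2, 20.8) cloud mid [469.4 238.8  70.4] BGR [111. 114. 115.]
bearing 0.33 [144. 316.] 3824 circ (468.2, 235.4, 19.3) cloud mid [465.8 235.5  71.7] BGR [57. 58. 59.]
tcp [468.  178.2 154.3] cam [468. 261. 298.]
gear 0.96 [349. 212.] 1857 circ (381.9, 82.4, 29.9) cloud mid None BGR [ 43.  45. 106.]
gear 0.92 [100. 326.] 2856 circ (469.8, 236.2, 30.7) cloud mid [469.7 236.8  39.9] BGR [140. 143. 144.]
origin 0.88 [344.4, 199.2] [367.7  60.7   0. ]
```

View pics/s9.png

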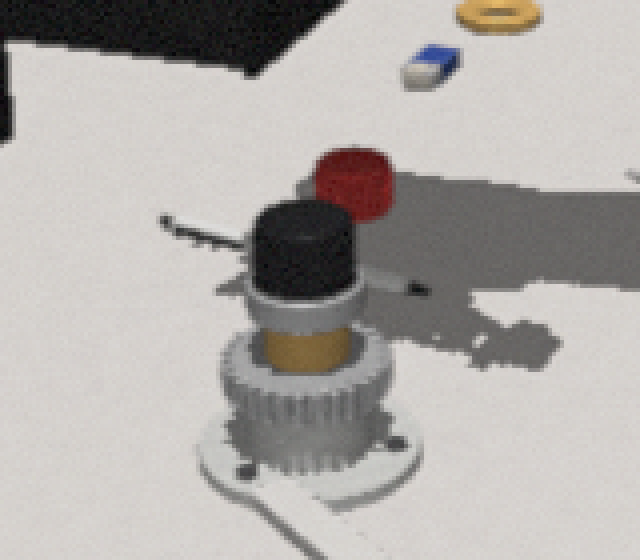

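The side crop shows the full stack of gear, sleeve, bearing and black cap flat on the post, with the cap at crop (245,305). The gripper is clear of it and the wide ring has not moved.

```bash
python3 -c "
from cell import arm
print(arm.job_done())"
```

```text
the job is handed in; nothing more can be done
None
```

The shaft kit is on the post in the right order (gear, tall sleeve, bearing, black cap), seated flat, with the gripper open and clear and the wide ring left where it lay. I handed the job in at about 42 s; the call gave no verdict.

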